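# Change over the unit and hold its cover ready for the screws

### The arm

A 6-joint arm with a two-finger parallel gripper is mounted at the origin on the work surface. World frame = base frame: x ahead of the robot, y to its left, z up, the work surface at z = 0. Lengths are in m, angles in rad, forces in N, time in s.
With the tool pointing down it reaches from about 0.375 to 0.9 m from the base axis. Payload 3.1 kg.
Tool frame: the origin (TCP) lies midway between the tips of the shut fingers; the grasp point (between the pads) lies 19 mm behind it; x points along the fingers, y is the direction in which the jaws open and shut, and the axes are right-handed (so a half turn about x gives the same grasp; the last joint's range is limited). The gripper opens to 87 mm and grips with 3 to 60 N. Pads are 19 mm wide; open, the fingers measure 117 mm over their backs; the gripper's body (75 mm by 190 mm) begins 51 mm behind the grasp point.
Start: joints at [1.06, 0.527, 1.433, -0, 1.181, -0.178], TCP at [0.204, 0.591, 0.223] pointing down, gripper open.
Joint ranges: [-3.08, 3.08], [-0.75, 2.2], [0.22, 2.44], [-1.43, 4.57], [0, 2.65], [-2.85, 2.85]. Speed limits (rad/s): [2.79, 2.79, 3.14, 3.14, 3.14, 3.14].

### API

Orientations are given as a unit quaternion [x, y, z, w].
In Python, from rig import get_obs, imaging, robot gives the robot as it stands.
- The arm moves only by the shell command python3 -m inch 'ROWS' [FORCE]. ROWS is JSON, a list of rows, each a list of 3 entries, a list of its own where there are three numbers: the finger opening in mm, from 0 to 87, then the shift along the tool's x, y, z in mm, then the turn, a rotation vector about the tool's x, y, z in degrees. In form: [[grip, [dx, dy, dz], [wx, wy, wz]], ...]. A call has 1 to 12 rows; each row shifts and turns the pose as measured when the row begins, along the tool's axes as they then stand; what a row does not reach is not made up. A row lasts 1/8 s, in which the tool goes at most 62.5 mm and 10.7 degrees, less where a joint would pass 70% of its speed; a pose out of reach is approached as far as the arm can. A call with a gripper value outside its range is refused whole. The fingers move at their own pace and stop on an object; FORCE is the grip in N (left out, the last holds). Time passes only in rows, so rows that do not move let the fingers close. It gives the time, the measured TCP pose, the force and the opening at its end, in the units of the state.
- get_obs(): the state, without advancing time (a new reading comes with each control period).
- imaging.camera(name): name is "side" or "top"; returns the picture (400x640x3 uint8, red, green, blue); there is no depth.
- imaging.camera_params(name): a dict with "camera_matrix" (3x3 intrinsics, pixels), "k1" (the pictures are not rectified: a ray, as slopes to the right and down, at radius r is drawn at 1 + k1 r^2 times it, then the intrinsics apply), "xyz" and "rotation" of the camera in the world. Camera axes: x right, y down, z forward; pixel columns grow to the right and rows downward; lengths in m; the calibration is good to about 2 mm. A picture is of the moment at which its call begins. camera_params takes no time and is no camera call.
- robot.hand_in(): hands the job in, once; it reports no verdict.
Trained networks look in the newest picture that a camera, given by its name, has taken for a name from the list of things; names that differ only in an ending like _2 or _b are one class to them, and where a whole thing is asked for, a point or a joint stands for the part that bears it (a point fixed in the world has none). Each returns a list of dicts, best first, with "confidence" (0 to 1); they miss things now and then, are a little off and sometimes report something else, mostly with a low value. They report only what shows in the picture. A call takes as long as a camera call. They do not tell look-alikes from the thing itself.
- imaging.cut_out(camera, target): "pixels" (400x640 bool, what is visible of it) and "box" ([centre column, centre row, width, height] in pixels, round what is visible of it).
- imaging.tip_of(camera, target): "pixel" ([column, row] in pixels: a listed point, or the origin of a listed thing).
The state is a dict: "time": time; "q": joint angles; "joint_velocities": joint speeds; "joint_torque": joint torques, N m; "position": TCP position; "tool_rot": TCP orientation; "ft_force": force on the tool from outside, world axes, zero at the start; "moment": the same for the moment, N m; "grip_width": finger opening in m.
Only numpy, scipy, OpenCV 4.12 (cv2) and the standard library are available. Lean on these libraries where they do the work, as an engineer would, in place of code of your own. Each camera call takes 0.05 s, during which the arm holds its last target. There are 200 camera calls.

### The job

Swap the two aluminium units so that the open one stands on the yellow work pad and the finished, closed one on the white waiting pad, each upright, let go, centred and square on its pad. Then pick up the loose blue cover by its black bar and hold it level over the open unit, hovering about 15 mm above its rim without touching it, with the four cover holes straight above the four threaded holes (either way round). Finish while still holding it there, and leave the screwdriver, dish and bottle where they are.

Things in the scene. Friction and masses are not known exactly. Their poses are not given: they have to be found in the camera images.
- work_pad: yellow work pad, a fixed slab 150 x 96 x 4 mm lying flat on the bench; origin at the centre of its underside (bench level, z = 0; the top is 4 mm higher); x along its length. The closed unit stands on it at the start.
- wait_pad: white waiting pad, a fixed slab of the same 150 x 96 x 4 mm; origin at the centre of its underside, x along its length. The open unit stands on it at the start. The two pads lie left and right in front of the robot (either may be left); the bench between them, about 0.42 to 0.54 m straight ahead of the robot, is clear and wide enough to park a unit.
- open_mid (a point): centre of the open unit's housing, 20 mm above its underside: a bare aluminium box 110 (x, length) x 56 (y, width) x 40 mm high, rigid, loose, 0.25 to 0.5 kg, open at the top with a green circuit board inside. Plain vertical outer sides, easily gripped across the 56 mm width. z up.
- closed_mid (a point): centre of the closed unit's housing, 20 mm above its underside: same 110 x 56 x 40 mm aluminium box, loose, 0.35 to 0.65 kg, with a blue cover 5 mm thick screwed on top (rim at 40 mm, cover top at 45 mm, screw heads to 47.5 mm). The cover carries a black grip bar just like that of the loose cover: its centre is 53 mm straight above this point, and the unit can be lifted by it or by its sides. x along the length, z up.
- cover_bar (a point): centre of the black grip bar of the loose blue cover. The bar is 60 mm long (along x), 12 mm wide (y) and 14 mm high, on two 10 mm wide posts at 25 mm either side of its middle, with 21 mm free height between plate and bar. The cover plate below it is 110 (x) x 56 (y) x 5 mm, 0.12 to 0.21 kg, its underside 33 mm below this point; it lies flat on the bench at the start, beyond the two pads. z up.
- hole0 (a point): cover hole at +x 44, +y 17 mm of the cover's centre, point on the underside; all four holes are 11 mm wide, through.
- hole1 (a point): cover hole at -x 44, +y 17 mm, on the underside.
- hole2 (a point): cover hole at -x 44, -y 17 mm, on the underside.
- hole3 (a point): cover hole at +x 44, -y 17 mm, on the underside.
- thread0 (a point): mouth of the open unit's threaded hole (5 mm wide) at +x 44, +y 17 mm of the housing's centre, on its rim, 40 mm above its underside.
- thread1 (a point): mouth of the threaded hole at -x 44, +y 17 mm.
- thread2 (a point): mouth of the threaded hole at -x 44, -y 17 mm.
- thread3 (a point): mouth of the threaded hole at +x 44, -y 17 mm.
- screwdriver: bystander: screwdriver with a red handle lying crosswise on the bench just beyond the left-hand pad; leave it alone.
- screw_dish: bystander: small black round dish, 70 mm wide, 30 mm high, on the left edge of the work area; origin under its centre; leave it alone.
- dispenser: bystander: white bottle with a blue cap, 56 mm wide, 130 mm high, on the right edge of the work area; origin under its centre; leave it alone.
There are look-alikes about, which are no part of the job. What is meant by the work_pad is not purple, and is the smaller of those in its own colour.

How it is judged:
On the way, in this order (a step that is already met when the one before it is completed fails the run):
1. the open unit stands on the yellow pad and the closed one on the white pad, both let go (horizontal distance between open_mid and work_pad below 0.02 m and angle between the x axis of open_mid and the x axis of work_pad, either way round below 0.25 rad and angle between each of open_mid, closed_mid's own z axis and vertical below 0.1 rad and height (world z) of each of open_mid, closed_mid below 0.03 m and horizontal distance between closed_mid and wait_pad below 0.02 m and angle between the x axis of closed_mid and the x axis of wait_pad, either way round below 0.25 rad and contact force between the fingers and open_unit below 0.1 N and contact force between the fingers and closed_unit below 0.1 N), for 0.2 s.
2. the cover is lifted in the gripper (height (world z) of cover_bar above 0.06 m and contact force between the fingers and cover above 0.5 N), for 0.2 s.
At the end, for the whole second after the job is handed in: Each unit upright and let go on its new pad: centres within 20 mm, within 0.25 rad of square. Cover gripped, still, level within 0.1 rad, underside 5 to 30 mm above the open unit's rim, touching neither unit, every hole within 4 mm of straight above a threaded hole (all of step 1 and ((horizontal distance between hole0 and thread0 below 0.004 m and horizontal distance between hole1 and thread1 below 0.004 m and horizontal distance between hole2 and thread2 below 0.004 m and horizontal distance between hole3 and thread3 below 0.004 m) or (horizontal distance between hole0 and thread2 below 0.004 m and horizontal distance between hole1 and thread3 below 0.004 m and horizontal distance between hole2 and thread0 below 0.004 m and horizontal distance between hole3 and thread1 below 0.004 m)) and angle between cover_bar's own z axis and vertical below 0.1 rad and z of cover_bar in the frame of open_mid between 0.058 and 0.083 m and contact force between the fingers and cover above 0.5 N and contact force between cover and open_unit below 0.1 N and contact force between cover and closed_unit below 0.1 N and linear speed of cover below 0.02 m/s); the arm keeps its last pose, push and grip.
It fails at once if a bystander is shifted by more than 30 mm (distance of any of screwdriver, screw_dish, dispenser from where it was at the start of the episode above 0.03 m).
It also fails if it takes over 72 s, if anything falls off the work surface, if the arm or the gripper's body presses on something with over 40 N, if the wrist force passes 120 N, or if a joint passes its speed limit or range.

## Working session

There is one attempt and no reset: what is moved stays moved. The work goes in short steps, Python scripts to look and compute and a shell command to move; the robot and the scene stay as the last step left them, time stands still between calls to the robot, and variables do not carry over. Pictures are saved under pics/ and viewed, about 8 in all and at most 12, crops included, and the job is handed in when it is done.

```bash
mkdir -p pics; ls; cat > h.py <<'E'
import numpy as np, cv2
from rig import get_obs, imaging, robot
from scipy.spatial.transform import Rotation as R
def P(c):
    p=imaging.camera_params(c); K=np.array(p["camera_matrix"]); Rm=np.array(p["rotation"])
    if Rm.shape!=(3,3): Rm=R.from_quat(Rm.ravel()).as_matrix()
    return K,np.array([p["k1"],0,0,0,0.]),np.array(p["xyz"]),Rm
def w(c,px,z):
    K,d,t,Rm=P(c); u=cv2.undistortPoints(np.array(px,float).reshape(-1,1,2),K,d,None,None).reshape(-1,2)
    r=np.c_[u,np.ones(len(u))]@Rm.T
    return t+r*((z-t[2])/r[:,2])[:,None]
def proj(c,X):
    K,d,t,Rm=P(c); X=(np.array(X,float).reshape(-1,3)-t)@Rm
    return cv2.projectPoints(X,np.zeros(3),np.zeros(3),K,d)[0].reshape(-1,2)
def save(c,n):
    im=imaging.camera(c); cv2.imwrite(f"pics/{n}.png",im[...,::-1]); return im
def st():
    o=get_obs(); r=R.from_quat(o["tool_rot"]).as_matrix()
    print("t",round(o["time"],2),"tcp",np.round(o["position"],4),"R",np.round(r,3).tolist(),"g",round(o["grip_width"],4),"F",np.round(o["ft_force"],1))
E
python3 - <<'E'
from h import *
for c in("top","side"):
    save(c,c+"0"); print(P(c))
    for n in("work_pad","wait_pad","open_mid","closed_mid","cover_bar","thread0","thread1","thread2","thread3","hole0","hole1","hole2","hole3"):
        print(c,n,[(np.round(q["pixel"],1).tolist(),round(q["confidence"],2)) for q in imaging.tip_of(c,n)][:4])
st()
E
```

```text
pics
(array([[446.050158  ,   0.        , 321.04314233],
       [  0.        , 446.050158  , 202.35788927],
       [  0.        ,   0.        ,   1.        ]]), array([-0.03438775,  0.        ,  0.        ,  0.        ,  0.        ]), array([ 0.26316265, -0.03489377,  1.39864736]), array([[-3.70670639e-04, -9.86532998e-01,  1.63561932e-01],
       [-9.99981425e-01,  1.36074723e-03,  5.94122530e-03],
       [-6.08378126e-03, -1.63556691e-01, -9.86515178e-01]]))
top work_pad [([269.6, 258.7], 0.78), ([232.0, 203.3], 0.69), ([191.9, 269.7], 0.6), ([232.0, 147.7], 0.23)]
top wait_pad [([381.7, 208.5], 0.93)]
top open_mid [([385.1, 205.6], 0.94)]
top closed_mid [([234.1, 199.6], 0.92)]
top cover_bar [([314.2, 151.6], 0.59)]
top thread0 [([373.7, 192.7], 0.83), ([387.0, 220.4], 0.8), ([378.0, 218.3], 0.66)]
top thread1 [([373.7, 192.7], 0.83), ([387.0, 220.4], 0.8), ([378.0, 218.3], 0.66)]
top thread2 [([373.7, 192.7], 0.83), ([387.0, 220.4], 0.8), ([378.0, 218.3], 0.66)]
top thread3 [([373.7, 192.7], 0.83), ([387.0, 220.4], 0.8), ([378.0, 218.3], 0.66)]
top hole0 [([309.8, 139.1], 0.94), 
[... 1376 characters left out ...]
41.7], 0.6), ([332.9, 254.4], 0.57)]
side thread3 [([367.8, 245.5], 0.85), ([338.0, 260.7], 0.72), ([361.3, 241.7], 0.6), ([332.9, 254.4], 0.57)]
side hole0 [([359.0, 210.7], 0.95), ([378.0, 200.5], 0.9), ([352.5, 211.1], 0.89), ([368.9, 194.8], 0.84)]
side hole1 [([359.0, 210.7], 0.95), ([378.0, 200.5], 0.9), ([352.5, 211.1], 0.89), ([368.9, 194.8], 0.84)]
side hole2 [([359.0, 210.7], 0.95), ([378.0, 200.5], 0.9), ([352.5, 211.1], 0.89), ([368.9, 194.8], 0.84)]
side hole3 [([359.0, 210.7], 0.95), ([378.0, 200.5], 0.9), ([352.5, 211.1], 0.89), ([368.9, 194.8], 0.84)]
t 1.4 tcp [0.2036 0.5909 0.2225] R [[0.0, 0.326, 0.945], [-0.0, 0.945, -0.326], [-1.0, -0.0, 0.0]] g 0.0872 F [-0.2 -1.2 -0.6]
```

```bash
python3 - <<'E'
import cv2
a=cv2.imread("pics/top0.png")[100:320,150:450]; b=cv2.imread("pics/side0.png")
cv2.imwrite("pics/v1.png",cv2.resize(a,(800,587),interpolation=cv2.INTER_CUBIC)); 
E
```

```text
(no output)
```

View pics/v1.png

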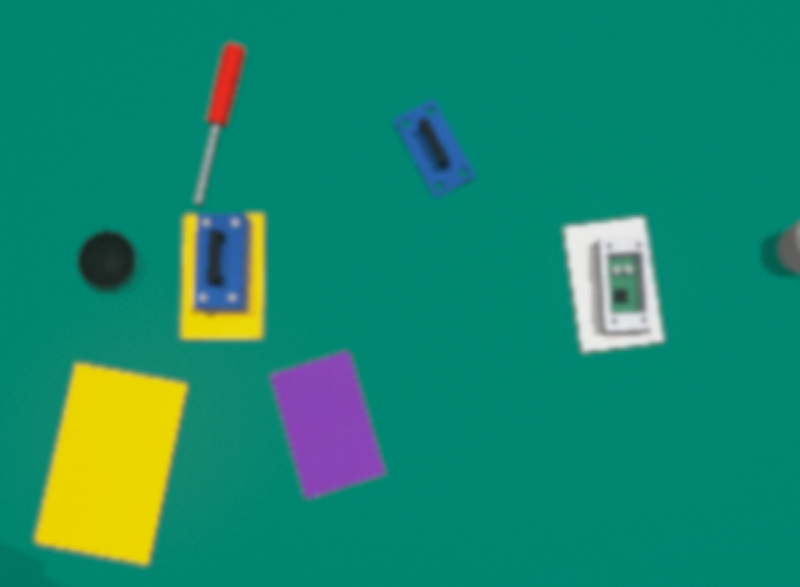

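The top view shows the small yellow work pad at about px (233,203) with the closed unit on it, the white pad and open unit at (381,207), the loose cover at (313,156), the screwdriver beyond the left pad, and large yellow and purple decoys nearer the robot. Next I fit the outlines.

```bash
cat >> h.py <<'E'
def rect(c,mask,z,n=""):
    """min-area rectangle of the largest blob, on plane z: centre, long-axis angle (deg, mod 180), sizes"""
    cs,_=cv2.findContours(mask.astype(np.uint8),cv2.RETR_EXTERNAL,cv2.CHAIN_APPROX_NONE)
    k=max(cs,key=cv2.contourArea)[:,0]; X=w(c,k,z)[:,:2]
    (x,y),(a,b),t=cv2.minAreaRect((X*1000).astype(np.float32))
    if a<b: a,b,t=b,a,t+90
    print(c,n,"ctr",round(x,1),round(y,1),"ang",round((t+90)%180-90,1),"size",round(a,1),round(b,1))
    return x,y,t
def hsv(im,lo,hi,box):
    m=cv2.inRange(cv2.cvtColor(im,cv2.COLOR_RGB2HSV),lo,hi); o=np.zeros_like(m)
    x0,y0,x1,y1=box; o[y0:y1,x0:x1]=m[y0:y1,x0:x1]; return o
BLUE=((100,120,60),(120,255,255)); YEL=((20,120,120),(35,255,255)); WHI=((0,0,150),(179,50,255))
E
python3 - <<'E'
from h import *
a=cv2.imread("pics/top0.png")[...,::-1].copy()
rect("top",hsv(a,*YEL,(212,175,255,232)),.004,"workpad")
rect("top",hsv(a,*WHI,(355,175,405,240)),.004,"waitpad")
rect("top",hsv(a,*BLUE,(212,175,255,232)),.049,"closed cover")
rect("top",hsv(a,*BLUE,(290,130,335,180)),.005,"cover")
imaging.camera("top")
for n in("work_pad","wait_pad","open_mid","closed_mid","cover_bar"):
    for q in imaging.cut_out("top",n)[:2]: print(n,q["confidence"],q["box"])
T=[[373.7,192.7],[387,220.4],[378,218.3]]; print("thr top",np.round(w("top",T,.044)*1000,1).tolist())
print("thr side",np.round(w("side",[[367.8,245.5],[338,260.7],[361.3,241.7],[332.9,254.4]],.044)*1000,1).tolist())
print("open mid",w("top",[385.1,205.6],.024),w("side",[349.3,257.8],.024))
print("closed mid",w("top",[234.1,199.6],.024),w("side",[300.7,168.3],.024))
print("closed mid alt side",proj("side",[.46,.22,.024]))
print("wait",w("top",[381.7,208.5],.0),w("side",[352.7,259.3],.0))
print("work",w("top",[232,203.3],.0),w("side",[[260.9,204.1],[296,173.7]],.0).tolist())
print("cover bar",w("top",[314.2,151.6],.033),w("side",[367.8,195.1],.033))
print("holes",w("top",[[309.8,139.1],[301.4,148.7],[317.3,169.8],[323.4,164.2]],.0).tolist(),w("side",[[359,210.7],[378,200.5],[352.5,211.1],[368.9,194.8]],0).tolist())
# open unit top: bright and not pad - enlarged crop
cv2.imwrite("pics/v2.png",cv2.resize(np.hstack([a[170:240,350:410],a[170:240,205:265],cv2.imread("pics/side0.png")[220:290,310:390,::-1]])[...,::-1],None,fx=4,fy=4,interpolation=cv2.INTER_CUBIC))
E
```

```text
top workpad ctr 493.3 253.4 ang 1.5 size 150.5 96.0
top waitpad ctr 482.9 -211.3 ang 7.2 size 152.2 98.0
top closed cover ctr 504.4 246.2 ang -0.1 size 106.4 52.3
top cover ctr 648.4 1.3 ang 27.8 size 107.1 54.3
work_pad 0.87 [274.9, 259.0, 39.0, 54.6]
work_pad 0.73 [233.1, 204.6, 33.2, 45.5]
wait_pad 0.88 [380.2, 206.8, 35.5, 49.3]
open_mid 0.65 [383.5, 208.1, 20.4, 40.9]
closed_mid 0.81 [234.9, 197.4, 19.8, 36.8]
cover_bar 0.88 [314.9, 156.4, 26.6, 34.8]
thr top [[517.8, -189.4, 44.0], [431.6, -228.4, 44.0], [438.1, -201.0, 44.0]]
thr side [[526.9, -225.0, 44.0], [428.2, -246.7, 44.0], [517.7, -205.1, 44.0], [425.5, -220.9, 44.0]]
open mid [[ 0.48054805 -0.22644965  0.024     ]] [[ 0.46996166 -0.23059457  0.024     ]]
closed mid [[0.50021609 0.24595697 0.024     ]] [[0.50855997 0.24375884 0.024     ]]
closed mid alt side [[290.1767213  174.14154322]]
wait [[ 0.47504967 -0.2187872   0.        ]] [[ 0.48824394 -0.21824912  0.        ]]
work [[0.49240419 0.25719815 0.        ]] [[0.3230914314668737, 0.11791050942255177, 1.1102230246251565e-16], [0.49271513903987885, 0.25139456972300434, 0.0]]
cover bar [[ 0.65245231 -0.00507107  0.033     ]] [[ 0.64864819 -0.00452264  0.033     ]]
holes [[0.7040083093089564, 0.01008203903631217, 0.0], [0.6716909757217814, 0.03722571129582748, 0.0], [0.6012797566585002, -0.014463477292654583, 0.0], [0.6197812665361877, -0.03411759547915983, 0.0]] [[0.6056603508570798, -0.030785962932162514, 0.0], [0.6908733224463413, -0.004608111812461124, -1.1102230246251565e-16], [0.5851980637470271, -0.024989682763459586, 1.1102230246251565e-16], [0.6783544479780262, 0.0355447397810581, 0.0]]
```

View pics/v2.png

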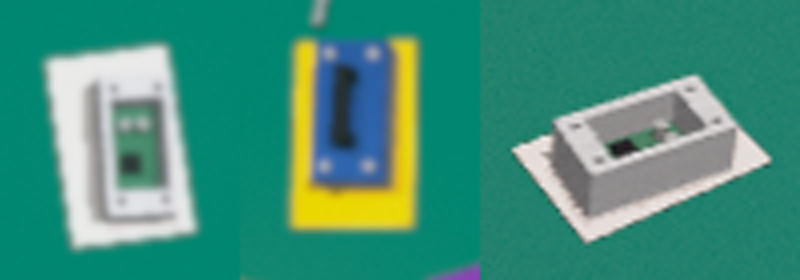

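The crops show the open unit's threads at about px (378.8,192), (389.5,192), (380.3,220.3) and (391.3,220). The closed unit's bar runs along world x. I'll set out towards the closed unit now, turning first.

```bash
cat >> h.py <<'E'
def togo(x,y,z,yaw):
    """goal in mm, yaw deg of tool z (bar/long axis) from world x; prints shift in current tool axes and turn"""
    o=get_obs(); r=R.from_quat(o["tool_rot"]); M=r.as_matrix()
    a=np.radians(yaw); G=np.array([[0,-np.sin(a),np.cos(a)],[0,np.cos(a),np.sin(a)],[-1,0,0]])
    d=M.T@(np.array([x,y,z])-1000*np.array(o["position"])); v=(r.inv()*R.from_matrix(G)).as_rotvec(degrees=True)
    print("togo shift",np.round(d,1),"turn",np.round(v,2)); st()
E
python3 -m inch '[[87,[0,0,0],[-9.5,0,0]],[87,[0,0,0],[-9.5,0,0]],[60,[0,-40,35],[0,0,0]],[60,[0,-45,40],[0,0,0]],[60,[0,-45,40],[0,0,0]],[60,[0,-45,40],[0,0,0]],[60,[0,-45,40],[0,0,0]],[60,[0,-45,40],[0,0,0]]]' 40
python3 - <<'E'
from h import *
togo(504,246,150,0)
b=cv2.imread("pics/side0.png")[...,::-1].copy()
rect("side",hsv(b,*BLUE,(265,140,325,195)),.049,"closed cover"); rect("side",hsv(b,*BLUE,(335,175,400,225)),.005,"cover")
rect("side",hsv(b,*YEL,(250,130,335,220)),.004,"workpad"); rect("side",hsv(b,*WHI,(305,215,400,290)),.004,"waitpad")
T=w("top",[[378.75,192],[389.5,192],[380.25,220.25],[391.25,220]],.044); print(T.round(4).tolist(),T.mean(0))
T=w("side",[[310+90/4,220+160/4],[310+120/4,220+160/4],[310+575/4-480/4,220+126/4],[310+(598-480)/4,220+160/4],[310+(690-480)/4,220+89/4],[310+(716-480)/4,220+121/4]],.044)[2:]; print(T.round(4).tolist(),T.mean(0))
E
```

```text
time: 2.7
position: [0.4471, 0.3268, 0.2231]
tool_rot: [-0.006, 0.706, 0.009, 0.709]
ft_force: [0.0, 1.3, 0.0]
grip_width: 0.0601
togo shift [ 73.  -82.3  54.8] turn [ 1.21  0.24 -0.28]
t 2.7 tcp [0.4471 0.3268 0.2231] R [[0.004, -0.021, 1.0], [0.005, 1.0, 0.021], [-1.0, 0.005, 0.004]] g 0.0601 F [0.  1.3 0. ]
side closed cover ctr 502.4 242.7 ang 0.1 size 110.4 61.9
side cover ctr 646.8 -4.2 ang 26.9 size 111.0 57.2
side workpad ctr 491.4 246.8 ang 0.3 size 150.3 96.5
side waitpad ctr 482.3 -211.7 ang 6.4 size 154.5 107.6
[[0.52, -0.2051, 0.044], [0.5199, -0.2383, 0.044], [0.4321, -0.2078, 0.044], [0.4328, -0.2414, 0.044]] [ 0.47617359 -0.22312999  0.044     ]
[[0.432, -0.2119, 0.044], [0.4328, -0.2458, 0.044], [0.5197, -0.2083, 0.044], [0.521, -0.2424, 0.044]] [ 0.47639329 -0.22709333  0.044     ]
```

```bash
python3 -m inch '[[45,[20,-40,25],[1.2,0.2,-0.3]],[45,[20,-42,30],[0,0,0]],[45,[30,0,0],[0,0,0]],[45,[30,0,0],[0,0,0]],[45,[0,0,0],[0,0,0]]]' 40
python3 - <<'E'
from h import *
togo(503.5,244.5,58,0); save("side","s1")
i=cv2.imread("pics/s1.png")[110:230,240:400]; cv2.imwrite("pics/v3.png",cv2.resize(i,None,fx=4,fy=4,interpolation=cv2.INTER_CUBIC))
E
```

```text
time: 3.32
position: [0.5121, 0.2383, 0.1226]
tool_rot: [0.004, 0.704, -0.003, 0.71]
ft_force: [0.1, 0.1, -0.0]
grip_width: 0.0452
togo shift [64.5  6.  -9.3] turn [-0.57  0.51 -0.09]
t 3.33 tcp [0.5121 0.2383 0.1226] R [[0.009, 0.01, 1.0], [0.002, 1.0, -0.01], [-1.0, 0.002, 0.009]] g 0.0452 F [ 0.1  0.1 -0. ]
```

View pics/v3.png

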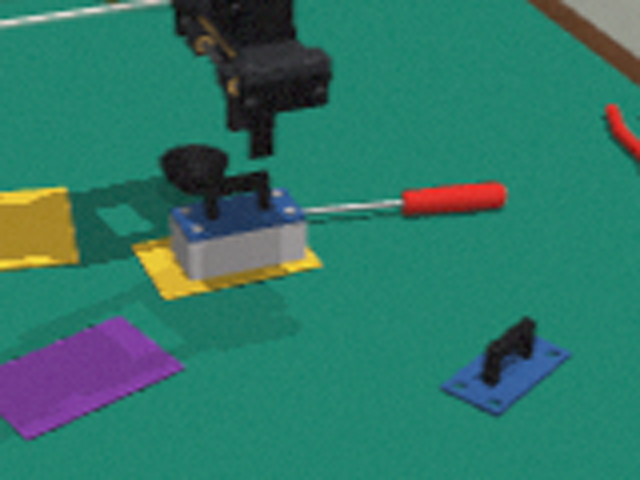

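The side view shows the gripper over the closed unit's bar at crop (260,150), with the bar between the jaws. I'll go down and grip.

```bash
python3 -m inch '[[45,[0,6,-9],[-0.6,0.5,0]],[45,[20,0,0],[0,0,0]],[45,[20,0,0],[0,0,0]],[45,[15,0,0],[0,0,0]],[45,[8,0,0],[0,0,0]],[45,[0,0,0],[0,0,0]]]' 40
python3 - <<'E'
from h import *
togo(503.5,244.5,58,0)
E
```

```text
time: 4.12
position: [0.5066, 0.2502, 0.0666]
tool_rot: [-0.0, 0.702, 0.005, 0.712]
ft_force: [-0.9, -0.2, 0.1]
grip_width: 0.0451
togo shift [ 8.5 -5.7 -3.3] turn [ 0.4   0.85 -0.37]
t 4.12 tcp [0.5066 0.2502 0.0666] R [[0.015, -0.007, 1.0], [0.007, 1.0, 0.007], [-1.0, 0.006, 0.015]] g 0.0451 F [-0.9 -0.2  0.1]
```

```bash
python3 -m inch '[[45,[8,-6,-3],[0.4,0.8,-0.4]],[45,[0,0,0],[0,0,0]]]' 40
python3 - <<'E'
from h import *
togo(503.5,244.5,58,0)
E
python3 -m inch '[[0,[0,0,0],[0,0,0]],[0,[0,0,0],[0,0,0]],[0,[0,0,0],[0,0,0]],[0,[0,0,0],[0,0,0]],[0,[0,0,0],[0,0,0]]]' 45
python3 - <<'E'
from h import *
togo(503.5,244.5,58,0)
E
```

```text
time: 4.38
position: [0.5041, 0.2441, 0.0588]
tool_rot: [-0.0, 0.707, -0.0, 0.708]
ft_force: [0.5, -0.1, 0.6]
grip_width: 0.045
togo shift [ 0.8  0.4 -0.6] turn [-0.02  0.08  0.04]
t 4.38 tcp [0.5041 0.2441 0.0588] R [[0.001, 0.0, 1.0], [-0.001, 1.0, -0.0], [-1.0, -0.001, 0.001]] g 0.045 F [ 0.5 -0.1  0.6]
time: 5.0
position: [0.5046, 0.2445, 0.0593]
tool_rot: [0.001, 0.706, -0.0, 0.708]
ft_force: [1.5, -0.2, -2.7]
grip_width: 0.0117
togo shift [ 1.3  0.  -1.1] turn [-0.06  0.15 -0.03]
t 5.0 tcp [0.5046 0.2445 0.0593] R [[0.003, 0.001, 1.0], [0.001, 1.0, -0.001], [-1.0, 0.001, 0.003]] g 0.0117 F [ 1.5 -0.2 -2.7]
```

```bash
python3 -m inch '[[0,[-15,0,0],[0,0,0]],[0,[-20,0,0],[0,0,0]],[0,[-20,0,0],[0,0,0]],[0,[0,-20,-5],[0,0,0]],[0,[0,-35,-5],[0,0,0]],[0,[0,-40,-5],[0,0,0]],[0,[0,-40,-5],[0,0,0]],[0,[0,-40,-5],[0,0,0]],[0,[0,-30,0],[0,0,0]],[0,[0,-15,0],[0,0,0]],[0,[0,0,0],[0,0,0]]]' 45
python3 - <<'E'
from h import *
togo(480,25,55,0)
E
```

```text
time: 6.38
position: [0.4689, 0.0123, 0.1149]
tool_rot: [-0.001, 0.712, -0.001, 0.702]
ft_force: [0.2, -0.2, -5.6]
grip_width: 0.0117
togo shift [59.7 12.9 11.9] turn [ 0.01 -0.76  0.22]
t 6.38 tcp [0.4689 0.0123 0.1149] R [[-0.013, -0.0, 1.0], [-0.004, 1.0, 0.0], [-1.0, -0.004, -0.013]] g 0.0117 F [ 0.2 -0.2 -5.6]
```

```bash
python3 -m inch '[[0,[15,8,8],[0,-0.8,0]],[0,[15,0,0],[0,0,0]],[0,[12,0,0],[0,0,0]],[0,[6,0,0],[0,0,0]],[0,[0,0,0],[0,0,0]]]' 45
python3 - <<'E'
from h import *
togo(480,20,56,0)
E
```

```text
time: 7.0
position: [0.4761, 0.0239, 0.0653]
tool_rot: [-0.002, 0.707, 0.0, 0.707]
ft_force: [-0.9, -0.5, -5.2]
grip_width: 0.0116
togo shift [ 9.3 -3.9  3.9] turn [ 0.18 -0.01  0.13]
t 7.0 tcp [0.4761 0.0239 0.0653] R [[-0.0, -0.003, 1.0], [-0.002, 1.0, 0.003], [-1.0, -0.002, -0.0]] g 0.0116 F [-0.9 -0.5 -5.2]
```

```bash
python3 -m inch '[[0,[5,0,0],[0,0,0]],[0,[3,0,0],[0,0,0]],[0,[1,0,0],[0,0,0]],[0,[0,0,0],[0,0,0]]]' 45
python3 - <<'E'
from h import *
togo(480,20,56,0)
E
```

```text
time: 7.5
position: [0.4769, 0.0238, 0.0566]
tool_rot: [-0.002, 0.706, 0.0, 0.708]
ft_force: [-0.9, -0.5, -4.2]
grip_width: 0.0112
togo shift [ 0.6 -3.8  3. ] turn [0.18 0.12 0.15]
t 7.5 tcp [0.4769 0.0238 0.0566] R [[0.002, -0.003, 1.0], [-0.003, 1.0, 0.003], [-1.0, -0.003, 0.002]] g 0.0112 F [-0.9 -0.5 -4.2]
```

```bash
python3 -m inch '[[0,[2,0,0],[0,0,0]],[0,[0,0,0],[0,0,0]],[45,[0,0,0],[0,0,0]],[45,[0,0,0],[0,0,0]],[45,[0,0,0],[0,0,0]],[45,[-20,0,0],[0,0,0]],[45,[-30,0,0],[0,0,0]],[87,[-30,0,0],[0,0,0]],[87,[0,-50,0],[0,0,0]],[87,[0,-60,0],[2,0,0]],[87,[0,-60,0],[0,0,0]],[87,[0,-50,0],[0,0,0]]]' 45
python3 -m inch '[[87,[0,-10,0],[0,0,0]],[87,[0,0,0],[0,0,0]]]'
python3 - <<'E'
from h import *
togo(476,-225,100,2)
a=save("side","s2"); save("top","t2")
for n in("open_mid","closed_mid"): print(n,[(np.round(q["pixel"],1).tolist(),round(q["confidence"],2)) for q in imaging.tip_of("top",n)][:2])
cv2.imwrite("pics/v4.png",cv2.resize(cv2.imread("pics/s2.png")[140:300,240:440],None,fx=4,fy=4,interpolation=cv2.INTER_CUBIC))
print(proj("side",[.476,.0238,.049]))
E
```

```text
time: 9.0
position: [0.4773, -0.1997, 0.1412]
tool_rot: [0.007, 0.703, -0.011, 0.711]
ft_force: [1.0, -0.7, -0.3]
grip_width: 0.0839
time: 9.25
position: [0.4771, -0.2135, 0.1415]
tool_rot: [0.008, 0.702, -0.013, 0.712]
ft_force: [-0.0, -0.1, 0.9]
grip_width: 0.0868
togo shift [ 41.6 -11.2  -1.3] turn [-3.74  0.75  0.42]
t 9.25 tcp [ 0.4771 -0.2135  0.1415] R [[0.013, 0.03, 0.999], [-0.007, 1.0, -0.03], [-1.0, -0.007, 0.013]] g 0.0868 F [-0.  -0.1  0.9]
open_mid []
closed_mid []
[[315.39392431 197.66837569]]
```

View pics/v4.png

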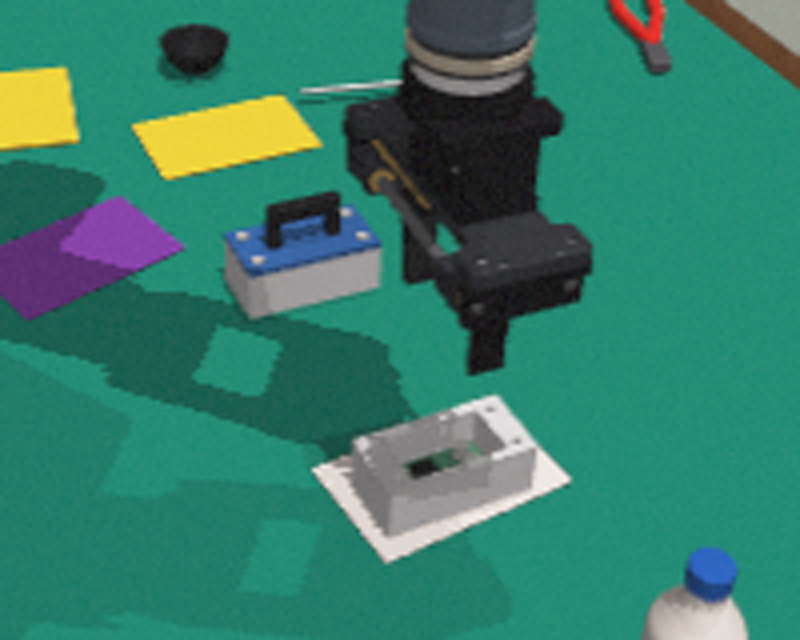

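The closed unit stands upright at the park spot (crop 300,245), the yellow pad is bare, and the open gripper is above and behind the open unit (crop 445,465). I'll correct and go down.

```bash
python3 -m inch '[[87,[0,-8,0],[-3.7,0.7,0.4]],[87,[20,-3,0],[0,0,0]],[87,[15,0,0],[0,0,0]],[87,[0,0,0],[0,0,0]]]'
python3 - <<'E'
from h import *
togo(476,-225,80,2)
b=cv2.imread("pics/s2.png")[...,::-1].copy()
rect("side",hsv(b,*YEL,(270,155,325,190)),.004,"workpad")
b=cv2.imread("pics/t2.png")[...,::-1].copy()
rect("top",hsv(b,*YEL,(212,175,255,232)),.004,"workpad")
E
```

```text
time: 9.95
position: [0.4774, -0.217, 0.1059]
tool_rot: [-0.016, 0.707, 0.017, 0.707]
ft_force: [-0.1, -0.3, -0.2]
grip_width: 0.0869
togo shift [25.9 -7.9 -1.8] turn [ 0.72 -0.05 -0.09]
t 9.95 tcp [ 0.4774 -0.217   0.1059] R [[-0.001, -0.048, 0.999], [0.002, 0.999, 0.048], [-1.0, 0.002, -0.001]] g 0.0869 F [-0.1 -0.3 -0.2]
side workpad ctr 491.3 247.2 ang 0.8 size 150.2 97.8
top workpad ctr 493.5 253.5 ang 1.5 size 150.2 96.0
```

```bash
python3 -m inch '[[87,[15,-8,-1],[0.7,0,0]],[87,[10,0,0],[0,0,0]],[87,[0,0,0],[0,0,0]]]'
python3 - <<'E'
from h import *
togo(476,-225,12,2)
save("side","s3"); cv2.imwrite("pics/v5.png",cv2.resize(cv2.imread("pics/s3.png")[210:300,300:420],None,fx=5,fy=5,interpolation=cv2.INTER_CUBIC))
E
```

```text
time: 10.32
position: [0.4771, -0.2252, 0.0796]
tool_rot: [-0.012, 0.707, 0.013, 0.707]
ft_force: [1.2, 0.7, -0.7]
grip_width: 0.0874
togo shift [67.6  0.1 -1.1] turn [ 0.03 -0.02 -0.07]
t 10.32 tcp [ 0.4771 -0.2252  0.0796] R [[-0.0, -0.035, 0.999], [0.001, 0.999, 0.035], [-1.0, 0.001, -0.0]] g 0.0874 F [ 1.2  0.7 -0.7]
```

View pics/v5.png

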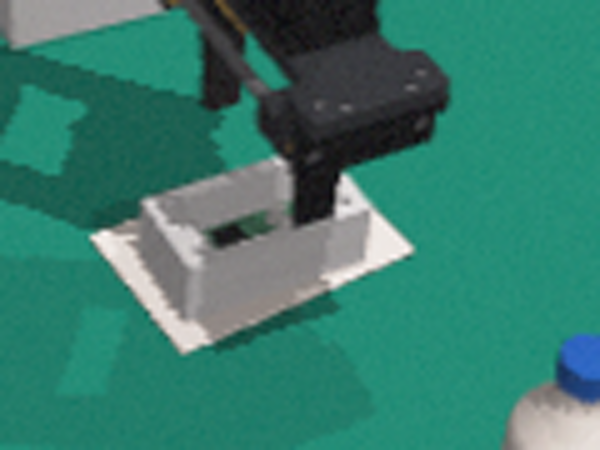

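The near finger at crop (315,220) is still about 36 mm above the rim and will come down outside the near wall. I'll go down.

```bash
python3 -m inch '[[87,[20,0,0],[0,0,0]],[87,[20,0,0],[0,0,0]],[87,[12,0,0],[0,0,0]],[87,[5,0,0],[0,0,0]],[87,[2,0,0],[0,0,0]],[87,[0,0,0],[0,0,0]]]'
python3 - <<'E'
from h import *
togo(476,-225,12,2)
E
```

```text
time: 11.12
position: [0.4796, -0.2272, 0.0215]
tool_rot: [-0.014, 0.705, 0.011, 0.709]
ft_force: [-0.4, -0.3, 0.7]
grip_width: 0.0869
togo shift [ 9.5  2.3 -3.5] turn [0.01 0.29 0.19]
t 11.12 tcp [ 0.4796 -0.2272  0.0215] R [[0.005, -0.035, 0.999], [-0.003, 0.999, 0.035], [-1.0, -0.003, 0.005]] g 0.0869 F [-0.4 -0.3  0.7]
```

```bash
python3 -m inch '[[87,[9,2,-3],[0,0.3,0.2]],[87,[0,0,0],[0,0,0]],[0,[0,0,0],[0,0,0]],[0,[0,0,0],[0,0,0]],[0,[0,0,0],[0,0,0]],[0,[0,0,0],[0,0,0]]]' 45
python3 - <<'E'
from h import *
togo(476,-225,12,2)
E
```

```text
time: 11.88
position: [0.4766, -0.225, 0.0129]
tool_rot: [-0.012, 0.707, 0.012, 0.707]
ft_force: [-0.4, 1.1, -0.2]
grip_width: 0.0552
togo shift [ 0.9  0.1 -0.6] turn [ 0.    0.02 -0.  ]
t 11.88 tcp [ 0.4766 -0.225   0.0129] R [[0.0, -0.035, 0.999], [0.0, 0.999, 0.035], [-1.0, 0.0, 0.0]] g 0.0552 F [-0.4  1.1 -0.2]
```

```bash
python3 -m inch '[[0,[-15,0,0],[0,0,0]],[0,[-30,0,0],[0,0,0]],[0,[-35,0,0],[0,0,0]],[0,[-35,0,0],[0,0,0]],[0,[-20,0,0],[0,0,0]],[0,[0,0,0],[0,0,0]],[0,[0,20,0],[0,0,0]],[0,[0,40,0],[0,0,0]],[0,[0,50,0],[0,0,0]],[0,[0,50,0],[0,0,0]],[0,[0,50,0],[0,0,0]],[0,[0,50,0],[0,0,0]]]' 45
python3 - <<'E'
from h import *
togo(492.4,250.3,60,1)
E
```

```text
time: 13.38
position: [0.4601, 0.0462, 0.1492]
tool_rot: [-0.008, 0.712, 0.012, 0.702]
ft_force: [1.2, -0.6, -2.9]
grip_width: 0.0557
togo shift [ 90.  202.6  39.1] turn [ 0.57 -0.74 -0.35]
t 13.38 tcp [0.4601 0.0462 0.1492] R [[-0.013, -0.027, 1.0], [0.006, 1.0, 0.028], [-1.0, 0.006, -0.013]] g 0.0557 F [ 1.2 -0.6 -2.9]
```

```bash
python3 -m inch '[[0,[0,50,8],[0,0,0]],[0,[0,50,8],[0,0,0]],[0,[0,40,8],[0,0,0]],[0,[0,25,8],[0,0,0]],[0,[0,10,4],[0.6,-0.7,-0.3]],[0,[0,0,0],[0,0,0]]]' 45
python3 - <<'E'
from h import *
togo(492.4,250.3,60,1)
E
```

```text
time: 14.12
position: [0.4763, 0.2364, 0.1415]
tool_rot: [-0.01, 0.715, 0.009, 0.699]
ft_force: [0.5, -0.4, -2.7]
grip_width: 0.0558
togo shift [81.1 13.5 18.4] turn [ 0.55 -1.36  0.01]
t 14.12 tcp [0.4763 0.2364 0.1415] R [[-0.024, -0.027, 0.999], [-0.001, 1.0, 0.027], [-1.0, 0.0, -0.024]] g 0.0558 F [ 0.5 -0.4 -2.7]
```

```bash
python3 -m inch '[[0,[15,13,18],[0.5,-1.3,0]],[0,[25,0,0],[0,0,0]],[0,[20,0,0],[0,0,0]],[0,[12,0,0],[0,0,0]],[0,[0,0,0],[0,0,0]]]' 45
python3 - <<'E'
from h import *
togo(492.4,250.3,15,1)
E
```

```text
time: 14.75
position: [0.4871, 0.2483, 0.064]
tool_rot: [-0.007, 0.711, 0.005, 0.703]
ft_force: [-0.2, -1.0, -2.6]
grip_width: 0.056
togo shift [48.9  2.   5.9] turn [ 0.04 -0.69  0.17]
t 14.75 tcp [0.4871 0.2483 0.064 ] R [[-0.012, -0.018, 1.0], [-0.003, 1.0, 0.018], [-1.0, -0.003, -0.012]] g 0.056 F [-0.2 -1.  -2.6]
```

```bash
python3 -m inch '[[0,[15,2,6],[0,-0.7,0.2]],[0,[15,0,0],[0,0,0]],[0,[10,0,0],[0,0,0]],[0,[4,0,0],[0,0,0]],[0,[0,0,0],[0,0,0]]]' 45
python3 - <<'E'
from h import *
togo(492.4,250.3,13,1)
E
```

```text
time: 15.38
position: [0.4938, 0.2502, 0.0199]
tool_rot: [-0.006, 0.706, 0.007, 0.708]
ft_force: [-0.0, -0.5, -2.8]
grip_width: 0.0558
togo shift [ 6.9  0.1 -1.4] turn [-0.    0.14 -0.06]
t 15.38 tcp [0.4938 0.2502 0.0199] R [[0.002, -0.017, 1.0], [0.001, 1.0, 0.017], [-1.0, 0.001, 0.002]] g 0.0558 F [-0.  -0.5 -2.8]
```

```bash
python3 -m inch '[[0,[4,0,-1],[0,0,0]],[0,[2,0,0],[0,0.1,0]],[0,[1,0,0],[0,0,0]],[0,[0,0,0],[0,0,0]]]' 45
python3 - <<'E'
from h import *
togo(492.4,250.3,13,1)
E
```

```text
time: 15.88
position: [0.4934, 0.2505, 0.0134]
tool_rot: [-0.006, 0.706, 0.007, 0.708]
ft_force: [-0.1, -0.2, -4.0]
grip_width: 0.056
togo shift [ 0.4 -0.1 -1. ] turn [ 0.01  0.13 -0.09]
t 15.88 tcp [0.4934 0.2505 0.0134] R [[0.002, -0.018, 1.0], [0.002, 1.0, 0.018], [-1.0, 0.002, 0.002]] g 0.056 F [-0.1 -0.2 -4. ]
```

```bash
python3 -m inch '[[0,[1,0,0],[0,0,0]],[87,[0,0,0],[0,0,0]],[87,[0,0,0],[0,0,0]],[87,[0,0,0],[0,0,0]],[87,[-20,0,0],[0,0,0]],[87,[-30,0,0],[0,0,0]],[87,[-40,0,0],[0,0,0]],[45,[-20,-20,0],[0,0,0]],[45,[0,-50,-4],[1,0,0]],[45,[0,-55,-4],[0,0,0]],[45,[0,-55,-4],[0,0,0]],[45,[0,-30,0],[0,0,0]]]' 45
python3 -m inch '[[45,[0,-5,0],[0,0,0]],[45,[0,0,0],[0,0,0]]]'
python3 - <<'E'
from h import *
togo(476.8,23.8,90,0)
E
```

```text
time: 17.38
position: [0.4857, 0.0372, 0.1277]
tool_rot: [-0.001, 0.703, 0.003, 0.711]
ft_force: [0.4, -0.7, -0.4]
grip_width: 0.0477
time: 17.62
position: [0.4859, 0.0306, 0.1279]
tool_rot: [0.0, 0.703, 0.001, 0.712]
ft_force: [-0.0, -0.6, 0.7]
grip_width: 0.0451
togo shift [37.7 -6.8 -9.5] turn [ 0.1   0.73 -0.14]
t 17.62 tcp [0.4859 0.0306 0.1279] R [[0.013, -0.002, 1.0], [0.002, 1.0, 0.002], [-1.0, 0.002, 0.013]] g 0.0451 F [-0.  -0.6  0.7]
```

```bash
python3 -m inch '[[45,[10,-7,-9],[0.1,0.7,0]],[45,[20,0,0],[0,0,0]],[45,[0,0,0],[0,0,0]]]'
python3 - <<'E'
from h import *
togo(476.8,23.8,55.5,0)
E
```

```text
time: 18.0
position: [0.4752, 0.026, 0.0961]
tool_rot: [-0.001, 0.708, 0.003, 0.706]
ft_force: [-0.6, -0.6, -0.2]
grip_width: 0.0454
togo shift [40.6 -2.3  1.7] turn [ 0.26 -0.12 -0.17]
t 18.0 tcp [0.4752 0.026  0.0961] R [[-0.002, -0.005, 1.0], [0.003, 1.0, 0.005], [-1.0, 0.003, -0.002]] g 0.0454 F [-0.6 -0.6 -0.2]
```

```bash
python3 -m inch '[[45,[15,-2,2],[0.2,0,0]],[45,[14,0,0],[0,0,0]],[45,[8,0,0],[0,0,0]],[45,[3,0,0],[0,0,0]],[45,[0,0,0],[0,0,0]]]'
python3 - <<'E'
from h import *
togo(476.8,23.8,55.5,0)
E
```

```text
time: 18.62
position: [0.4771, 0.0249, 0.0534]
tool_rot: [0.0, 0.708, 0.002, 0.706]
ft_force: [-0.2, 0.1, 0.3]
grip_width: 0.0453
togo shift [-2.1 -1.1 -0.3] turn [ 0.17 -0.16 -0.18]
t 18.62 tcp [0.4771 0.0249 0.0534] R [[-0.003, -0.003, 1.0], [0.003, 1.0, 0.003], [-1.0, 0.003, -0.003]] g 0.0453 F [-0.2  0.1  0.3]
```

```bash
python3 -m inch '[[0,[0,0,0],[0,0,0]],[0,[0,0,0],[0,0,0]],[0,[0,0,0],[0,0,0]],[0,[0,0,0],[0,0,0]],[0,[0,0,0],[0,0,0]],[0,[-15,0,0],[0,0,0]],[0,[-20,0,0],[0,0,0]],[0,[-15,0,0],[0,0,0]],[0,[0,-20,0],[0,0,0]],[0,[0,-35,0],[0,0,0]],[0,[0,-40,0],[0,0,0]],[0,[0,-40,0],[0,0,0]]]' 45
python3 - <<'E'
from h import *
togo(482.6,-211.5,80,7)
b=save("side","s4")
rect("side",hsv(b,*WHI,(305,225,400,290)),.004,"waitpad")
b=save("top","t4")
rect("top",hsv(b,*WHI,(355,175,405,240)),.004,"waitpad")
cv2.imwrite("pics/v6.png",cv2.resize(cv2.imread("pics/s4.png")[130:300,240:440],None,fx=4,fy=3.5,interpolation=cv2.INTER_CUBIC))
E
```

```text
time: 20.12
position: [0.4749, -0.1103, 0.1081]
tool_rot: [-0.002, 0.709, 0.005, 0.705]
ft_force: [1.2, 0.9, -4.6]
grip_width: 0.0113
togo shift [  27.7 -101.4    6.9] turn [-6.43 -0.34 -0.24]
t 20.12 tcp [ 0.4749 -0.1103  0.1081] R [[-0.006, -0.01, 1.0], [0.004, 1.0, 0.01], [-1.0, 0.004, -0.006]] g 0.0113 F [ 1.2  0.9 -4.6]
side waitpad ctr 480.8 -216.4 ang 7.3 size 151.1 97.0
top waitpad ctr 483.3 -219.3 ang 7.3 size 152.4 82.0
```

View pics/v6.png

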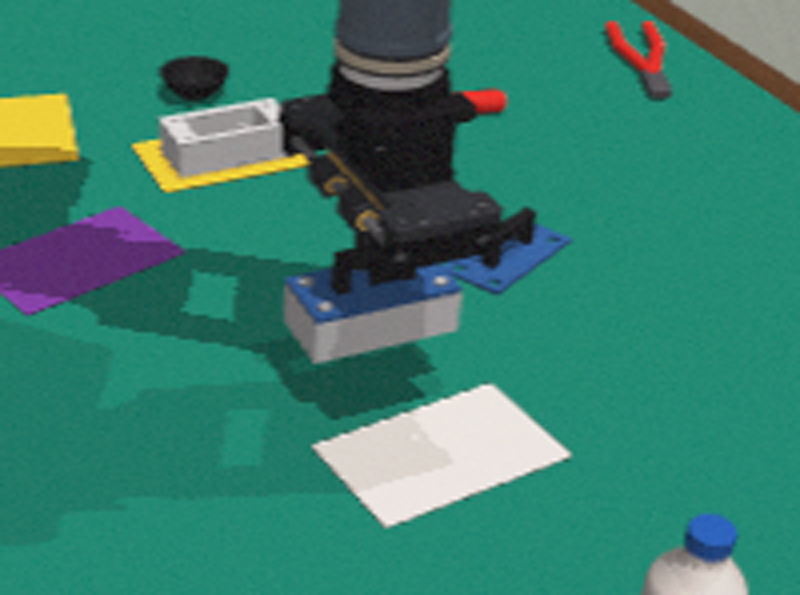

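The open unit stands on the yellow pad (crop 220,135), the closed unit hangs level in the gripper, and the white pad (crop 440,455) is free. I'll take the closed unit on.

```bash
python3 -m inch '[[0,[0,-35,0],[0,0,0]],[0,[0,-35,0],[0,0,0]],[0,[0,-20,0],[0,0,0]],[0,[0,-8,0],[-6.5,0,0]],[0,[0,0,0],[0,0,0]]]' 45
python3 - <<'E'
from h import *
togo(482,-214,80,7.3)
E
```

```text
time: 20.85
position: [0.4748, -0.2114, 0.1091]
tool_rot: [-0.04, 0.708, 0.044, 0.704]
ft_force: [0.3, 0.2, -4.8]
grip_width: 0.0109
togo shift [29.1 -3.7  7.1] turn [-0.43 -0.34 -0.33]
t 20.85 tcp [ 0.4748 -0.2114  0.1091] R [[-0.007, -0.12, 0.993], [0.005, 0.993, 0.12], [-1.0, 0.006, -0.006]] g 0.0109 F [ 0.3  0.2 -4.8]
```

```bash
python3 -m inch '[[0,[12,-3,7],[-0.4,-0.3,-0.3]],[0,[15,0,0],[0,0,0]],[0,[10,0,0],[0,0,0]],[0,[5,0,0],[0,0,0]],[0,[0,0,0],[0,0,0]]]' 45
python3 - <<'E'
from h import *
togo(482,-214,57.5,7.3)
E
```

```text
time: 21.48
position: [0.4812, -0.2099, 0.0629]
tool_rot: [-0.043, 0.707, 0.046, 0.704]
ft_force: [0.3, 0.5, -4.6]
grip_width: 0.0113
togo shift [ 5.4 -4.2  0.3] turn [-0.06 -0.22 -0.25]
t 21.48 tcp [ 0.4812 -0.2099  0.0629] R [[-0.004, -0.126, 0.992], [0.004, 0.992, 0.126], [-1.0, 0.004, -0.004]] g 0.0113 F [ 0.3  0.5 -4.6]
```

```bash
python3 -m inch '[[0,[3,-4,0],[0,-0.2,-0.3]],[0,[2,0,0],[0,0,0]],[0,[1,0,0],[0,0,0]],[0,[1,0,0],[0,0,0]],[0,[0,0,0],[0,0,0]]]' 45
python3 - <<'E'
from h import *
togo(482,-214,57.5,7.3)
E
```

```text
time: 22.1
position: [0.4824, -0.2146, 0.0582]
tool_rot: [-0.046, 0.705, 0.043, 0.707]
ft_force: [0.1, -1.0, -4.5]
grip_width: 0.0113
togo shift [ 0.7  0.7 -0.3] turn [-0.09  0.13  0.18]
t 22.1 tcp [ 0.4824 -0.2146  0.0582] R [[0.003, -0.126, 0.992], [-0.003, 0.992, 0.126], [-1.0, -0.003, 0.002]] g 0.0113 F [ 0.1 -1.  -4.5]
```

```bash
python3 -m inch '[[0,[2,0,0],[0,0,0]],[0,[0,0,0],[0,0,0]],[45,[0,0,0],[0,0,0]],[45,[0,0,0],[0,0,0]],[45,[0,0,0],[0,0,0]],[45,[-15,0,0],[0,0,0]],[45,[-30,0,0],[0,0,0]],[45,[-30,0,0],[0,0,0]],[45,[0,30,30],[0,0,0]],[45,[0,42,42],[0,0,0]],[45,[0,42,42],[0,0,0]],[45,[0,30,30],[0,0,0]]]' 45
python3 -m inch '[[45,[0,0,0],[-9.5,0,0]],[45,[0,0,0],[-9.5,0,0]],[45,[0,0,0],[0,0,0]]]'
python3 - <<'E'
from h import *
togo(647.6,-1.5,60,27.3)
E
```

```text
time: 23.6
position: [0.6134, -0.055, 0.1431]
tool_rot: [-0.046, 0.701, 0.038, 0.711]
ft_force: [0.7, 0.6, -0.1]
grip_width: 0.0448
time: 23.98
position: [0.6163, -0.0508, 0.1463]
tool_rot: [-0.168, 0.682, 0.158, 0.694]
ft_force: [0.1, -0.8, -0.3]
grip_width: 0.0452
togo shift [86.4 31.6 49. ] turn [-0.67  0.72  1.05]
t 23.98 tcp [ 0.6163 -0.0508  0.1463] R [[0.019, -0.448, 0.894], [-0.011, 0.894, 0.448], [-1.0, -0.018, 0.013]] g 0.0452 F [ 0.1 -0.8 -0.3]
```

```bash
python3 -m inch '[[45,[15,30,45],[-0.7,0.7,1]],[45,[20,0,0],[0,0,0]],[45,[20,0,0],[0,0,0]],[45,[10,0,0],[0,0,0]],[45,[0,0,0],[0,0,0]]]'
python3 - <<'E'
from h import *
togo(647.6,-1.5,60,27.3)
save("side","s5"); b=cv2.imread("pics/s5.png")
b=cv2.resize(b[170:240,330:400],None,fx=6,fy=6,interpolation=cv2.INTER_CUBIC)
t=save("top","t5")[170:260,360:450,::-1]; t=cv2.resize(t,(420,420),interpolation=cv2.INTER_CUBIC)[:, :370]
cv2.imwrite("pics/v7.png",np.hstack([b,t]))
# closed unit now
rect("side",hsv(cv2.imread("pics/s5.png")[...,::-1].copy(),*BLUE,(310,220,395,275)),.049,"closed")
rect("top",hsv(cv2.imread("pics/t5.png")[...,::-1].copy(),*BLUE,(360,180,405,240)),.049,"closed")
E
```

```text
time: 24.6
position: [0.6455, -0.0044, 0.0835]
tool_rot: [-0.163, 0.687, 0.161, 0.69]
ft_force: [0.9, -0.6, 0.4]
grip_width: 0.0451
togo shift [23.5  1.8  3.1] turn [-0.83  0.21  0.21]
t 24.6 tcp [ 0.6455 -0.0044  0.0835] R [[0.005, -0.446, 0.895], [-0.002, 0.895, 0.446], [-1.0, -0.004, 0.004]] g 0.0451 F [ 0.9 -0.6  0.4]
side closed ctr 478.5 -219.8 ang 7.3 size 109.8 58.0
top closed ctr 479.8 -213.5 ang 7.1 size 105.5 52.5
```

View pics/v7.png

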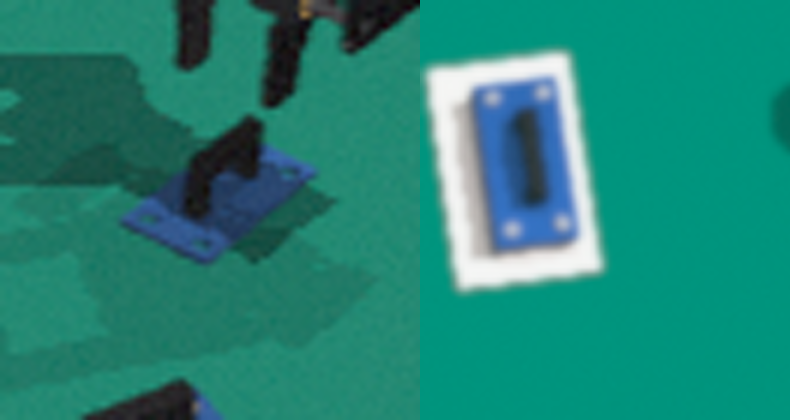

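The closed unit is square and centred on the white pad, and the jaws straddle the loose cover's bar (left crop, bar at 225,150). I'll go down.

```bash
python3 -m inch '[[45,[15,1,3],[-0.8,0.2,0.2]],[45,[20,0,0],[0,0,0]],[45,[15,0,0],[0,0,0]],[45,[6,0,0],[0,0,0]],[45,[0,0,0],[0,0,0]]]'
python3 - <<'E'
from h import *
togo(647.6,-1.5,15,27.3)
E
```

```text
time: 25.32
position: [0.6491, -0.0027, 0.025]
tool_rot: [-0.167, 0.686, 0.166, 0.688]
ft_force: [-0.4, 0.1, -0.0]
grip_width: 0.0451
togo shift [10.   1.8 -0.8] turn [-0.03  0.12  0.09]
t 25.32 tcp [ 0.6491 -0.0027  0.025 ] R [[0.003, -0.458, 0.889], [-0.0, 0.889, 0.458], [-1.0, -0.001, 0.002]] g 0.0451 F [-0.4  0.1 -0. ]
```

```bash
python3 -m inch '[[45,[9,1,0],[0,0,0]],[45,[0,0,0],[0,0,0]],[0,[0,0,0],[0,0,0]],[0,[0,0,0],[0,0,0]],[0,[0,0,0],[0,0,0]],[0,[0,0,0],[0,0,0]],[0,[0,0,0],[0,0,0]]]' 35
python3 - <<'E'
from h import *
togo(647.6,-1.5,15,27.3)
E
```

```text
time: 26.2
position: [0.6497, -0.0017, 0.017]
tool_rot: [-0.167, 0.685, 0.166, 0.689]
ft_force: [0.4, -0.2, -1.1]
grip_width: 0.0117
togo shift [ 1.9  1.1 -1.7] turn [-0.03  0.25  0.17]
t 26.2 tcp [ 0.6497 -0.0017  0.017 ] R [[0.005, -0.458, 0.889], [-0.001, 0.889, 0.458], [-1.0, -0.003, 0.004]] g 0.0117 F [ 0.4 -0.2 -1.1]
```

```bash
python3 -m inch '[[0,[-15,0,0],[0,0,0]],[0,[-30,0,0],[0,0,0]],[0,[-35,0,0],[0,0,0]],[0,[-25,0,0],[0,0,0]],[0,[0,20,0],[0,0,0]],[0,[0,40,-4],[0,0,0]],[0,[0,50,-4],[0,0,0]],[0,[0,50,-4],[0,0,0]],[0,[0,50,-4],[0,0,0]],[0,[0,30,-4],[0,0,0]],[0,[0,10,0],[0,0,0]],[0,[0,0,0],[0,0,0]]]' 35
python3 -m inch '[[0,[0,0,0],[8,0,0]],[0,[0,0,0],[8,0,0]],[0,[0,0,0],[8,0,0]],[0,[0,0,0],[2,0,0]],[0,[0,0,0],[0,0,0]]]'
python3 - <<'E'
from h import *
togo(493.5,250.5,110,1)
E
```

```text
time: 27.7
position: [0.5018, 0.2219, 0.1216]
tool_rot: [-0.166, 0.69, 0.167, 0.684]
ft_force: [-0.1, -0.5, -1.7]
grip_width: 0.0121
time: 28.32
position: [0.5062, 0.2167, 0.1204]
tool_rot: [-0.001, 0.709, -0.0, 0.705]
ft_force: [-0.0, -0.3, -2.2]
grip_width: 0.0116
togo shift [ 10.5  33.8 -12.6] turn [-0.92 -0.36  0.12]
t 28.32 tcp [0.5062 0.2167 0.1204] R [[-0.006, -0.001, 1.0], [-0.002, 1.0, 0.001], [-1.0, -0.002, -0.006]] g 0.0116 F [-0.  -0.3 -2.2]
```

```bash
python3 -m inch '[[0,[0,25,-10],[-0.9,-0.3,0]],[0,[0,8,-3],[0,0,0]],[0,[10,0,0],[0,0,0]],[0,[0,0,0],[0,0,0]],[0,[0,0,0],[0,0,0]]]'
python3 - <<'E'
from h import *
togo(493.5,250.5,110,1)
b=save("side","s6")
cv2.imwrite("pics/v8.png",cv2.resize(b[130:190,260:340,::-1],None,fx=10,fy=10,interpolation=cv2.INTER_CUBIC))
for n in("hole0","thread0","open_mid","cover_bar"): print(n,[(np.round(q["pixel"],1).tolist(),round(q["confidence"],2)) for q in imaging.tip_of("side",n)][:5])
E
```

```text
time: 28.95
position: [0.4958, 0.2467, 0.1091]
tool_rot: [-0.006, 0.707, 0.004, 0.707]
ft_force: [0.2, 0.0, -0.9]
grip_width: 0.0115
togo shift [-0.9  3.8 -2.2] turn [-0.16  0.02  0.2 ]
t 28.95 tcp [0.4958 0.2467 0.1091] R [[0.0, -0.015, 1.0], [-0.004, 1.0, 0.015], [-1.0, -0.004, 0.0]] g 0.0115 F [ 0.2  0.  -0.9]
hole0 [([286.5, 157.2], 0.85), ([305.5, 148.9], 0.78), ([312.7, 150.8], 0.54), ([283.0, 152.0], 0.51)]
thread0 [([283.8, 165.7], 0.82), ([309.0, 165.4], 0.76), ([304.4, 160.5], 0.75), ([285.9, 168.3], 0.57)]
open_mid [([297.2, 170.3], 0.8), ([354.1, 257.4], 0.57), ([406.9, 315.4], 0.43)]
cover_bar [([298.1, 143.1], 0.85), ([298.1, 170.6], 0.53)]
```

View pics/v8.png

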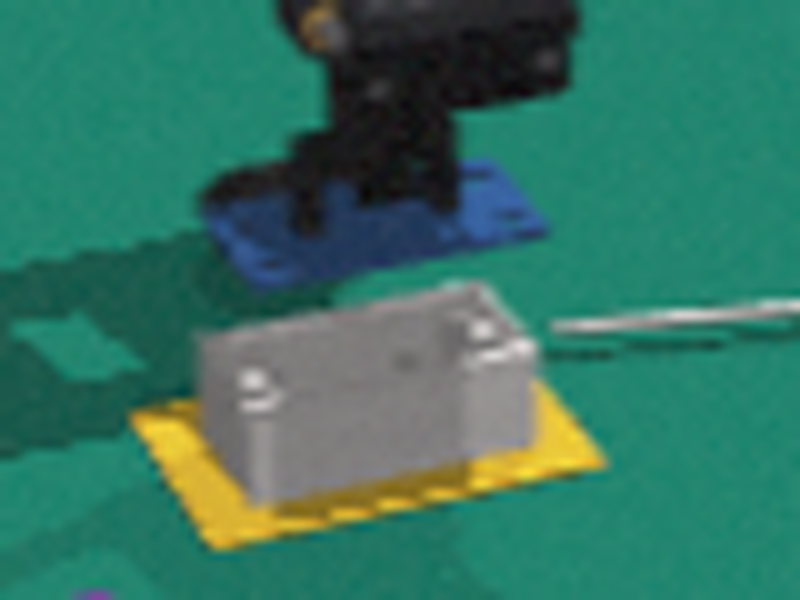

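```bash
python3 - <<'E'
from h import *
f=lambda p:np.array(p)/10+[260,130]
f=lambda p:(np.array(p,float)+.5)/10+[259.5,129.5]
zc=.109-.017
n=["NR","NL","FR","FL"]
print("cover under NR,NL",w("side",f([[548,235],[262,292]]),zc).round(4)[:,:2].tolist())
print("cover top FR,FL",w("side",f([[497,162],[200,203]]),zc+.005).round(4)[:,:2].tolist())
print("unit rim NR,FR,FL",w("side",f([[537,348],[480,285],[200,340]]),.044).round(4)[:,:2].tolist())
print("unit bottom NR,NL",w("side",f([[532,445],[260,503]]),.004).round(4)[:,:2].tolist())
b=cv2.imread("pics/s6.png")[...,::-1].copy(); rect("side",hsv(b,*BLUE,(270,140,320,162)),zc+.0025,"cover")
t=save("top","t6")
rect("top",hsv(t,*BLUE,(205,165,270,235)),zc+.005,"cover")
u=cv2.imread("pics/t5.png"); 
A=cv2.resize(u[180:225,212:252],None,fx=10,fy=10,interpolation=cv2.INTER_CUBIC); B=cv2.resize(t[170:215,205:245,::-1],None,fx=10,fy=10,interpolation=cv2.INTER_CUBIC)
cv2.imwrite("pics/v9.png",np.hstack([A,B]))
E
```

```text
cover under NR,NL [[0.5508, 0.2178], [0.4446, 0.2157]]
cover top FR,FL [[0.5504, 0.2657], [0.4416, 0.2744]]
unit rim NR,FR,FL [[0.5488, 0.2222], [0.5461, 0.2717], [0.4379, 0.2708]]
unit bottom NR,NL [[0.5468, 0.2212], [0.4421, 0.2202]]
side cover ctr 495.5 244.1 ang 1.2 size 112.1 61.6
top cover ctr 457.9 233.4 ang 1.7 size 27.4 23.8
```

View pics/v9.png

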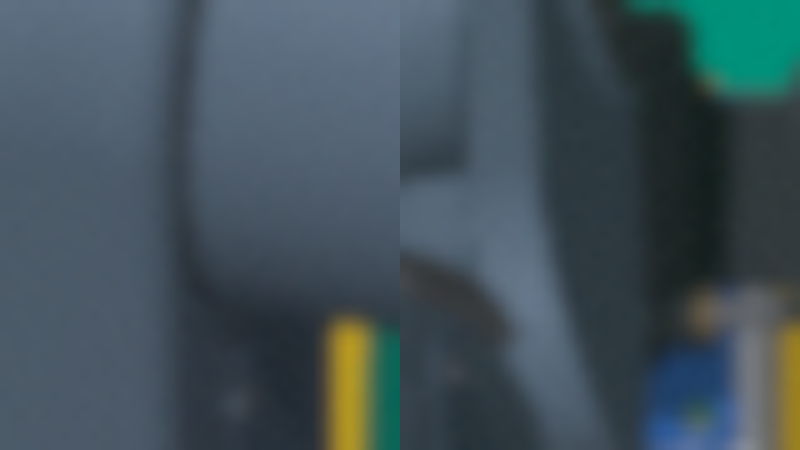

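Both images agree that y needs about +3.8 mm; from the side picture x needs about -2.5 mm. The top view is blocked by the arm. I'll approach the final pose.

```bash
python3 -m inch '[[0,[10,4,-2],[-0.1,0,0.2]],[0,[10,0,0],[0,0,0]],[0,[5,0,0],[0,0,0]],[0,[0,0,0],[0,0,0]],[0,[0,0,0],[0,0,0]]]'
python3 - <<'E'
from h import *
togo(493,250.5,77,1)
E
```

```text
time: 29.88
position: [0.493, 0.2514, 0.0822]
tool_rot: [-0.006, 0.707, 0.006, 0.707]
ft_force: [1.0, 0.9, -1.6]
grip_width: 0.0115
togo shift [ 5.2 -0.9 -0.1] turn [-0.01 -0.01 -0.02]
t 29.88 tcp [0.493  0.2514 0.0822] R [[-0.0, -0.017, 1.0], [0.0, 1.0, 0.017], [-1.0, 0.0, -0.0]] g 0.0115 F [ 1.   0.9 -1.6]
```

```bash
python3 -m inch '[[0,[3,-1,0],[0,0,0]],[0,[2,0,0],[0,0,0]],[0,[0,0,0],[0,0,0]],[0,[0,0,0],[0,0,0]]]'
cat > fit.py <<'E'
from h import *
from scipy.optimize import minimize
def seg(pts): 
    return np.vstack([np.linspace(a,b,60) for a,b in pts])
def box(L,W,z0,z1):
    c=lambda i,j,z:np.array([i*L/2,j*W/2,z])
    # edges seen from the side camera (from -y, slightly from +-x): near verticals, near/left/right/far top, near bottom
    return c
def fit(im,model,x0,yaw,name,mask):
    g=cv2.GaussianBlur(im.astype(np.float32),(0,0),.8)
    G=np.max([np.hypot(cv2.Sobel(g[...,k],cv2.CV_32F,1,0),cv2.Sobel(g[...,k],cv2.CV_32F,0,1)) for k in range(3)],0)
    if mask is not None: G=G*mask
    G=np.minimum(G,120)
    a=np.radians(yaw); Rz=np.array([[np.cos(a),-np.sin(a),0],[np.sin(a),np.cos(a),0],[0,0,1]])
    def sc(p):
        px=proj("side",model@Rz.T+[p[0]/1000,p[1]/1000,0]).astype(np.float32)
        return -cv2.remap(G,px[None,:,0],px[None,:,1],cv2.INTER_LINEAR).mean()
    grid=[(sc((x0[0]+i,x0[1]+j)),x0[0]+i,x0[1]+j) for i in np.arange(-9,9.1,1) for j in np.arange(-9,9.1,1)]
    b=min(grid); r=minimize(sc,b[1:],method="Nelder-Mead"); print(name,np.round(r.x,2),round(-r.fun,1)); return r.x
E
python3 - <<'E'
from fit import *
togo(493,250.5,77,1)
im=np.mean([imaging.camera("side").astype(float) for _ in range(6)],0)
cv2.imwrite("pics/s7.png",im[...,::-1])
c=box(.110,.056,0,0); o=get_obs()["position"]; zu=o[2]-.017
rz=.044
unit=seg([(c(-1,-1,.004),c(1,-1,.004)),(c(-1,-1,.004),c(-1,-1,rz)),(c(1,-1,.004),c(1,-1,rz))])
unitE=seg([(c(-1,-1,.004),c(-1,-1,rz)),(c(1,-1,.004),c(1,-1,rz)),(c(-1,-1,.004),c(1,-1,.004)),(c(-1,1,rz),c(-1,-1,rz))])
cov=seg([(c(-1,-1,zu),c(1,-1,zu)),(c(1,-1,zu),c(1,-1,zu+.005)),(c(1,-1,zu+.005),c(1,1,zu+.005)),(c(-1,1,zu+.005),c(-1,-1,zu+.005))])
covE=seg([(c(1,-1,zu+.005),c(1,1,zu+.005)),(c(-1,1,zu+.005),c(-1,-1,zu+.005))])
hsvm=cv2.dilate(hsv(im.astype(np.uint8),*BLUE,(265,130,330,180)),np.ones((3,3)))>0
a=fit(im,unit,(493,250),1,"unit",None); fit(im,unitE,(493,250),1,"unitE",None)
b=fit(im,cov,(493,250),1,"cover",hsvm)
V=cv2.resize(im[130:190,260:340,::-1].astype(np.uint8),None,fx=10,fy=10,interpolation=cv2.INTER_CUBIC)
Rz=R.from_euler("z",1,degrees=True).as_matrix()
for m,p,col in((unit,a,(0,0,255)),(cov,b,(0,255,255))):
    for q in proj("side",m@Rz.T+[p[0]/1000,p[1]/1000,0]): cv2.circle(V,tuple(((q-[259.5,129.5])*10-.5).astype(int).tolist()),1,col,-1)
cv2.imwrite("pics/v10.png",V)
E
```

```text
time: 30.38
position: [0.4936, 0.2504, 0.0774]
tool_rot: [-0.006, 0.707, 0.006, 0.707]
ft_force: [0.9, -0.0, -1.6]
grip_width: 0.0115
togo shift [ 0.4  0.1 -0.6] turn [-0.02  0.06 -0.03]
t 30.38 tcp [0.4936 0.2504 0.0774] R [[0.001, -0.017, 1.0], [0.001, 1.0, 0.017], [-1.0, 0.001, 0.001]] g 0.0115 F [ 0.9 -0.  -1.6]
unit [490.87 245.18] 116.6
unitE [491.55 246.97] 111.1
cover [491.87 247.4 ] 109.8[ WARN:0@9.333] global loadsave.cpp:1063 imwrite_ Unsupported depth image for selected encoder is fallbacked to CV_8U.
```

View pics/v10.png

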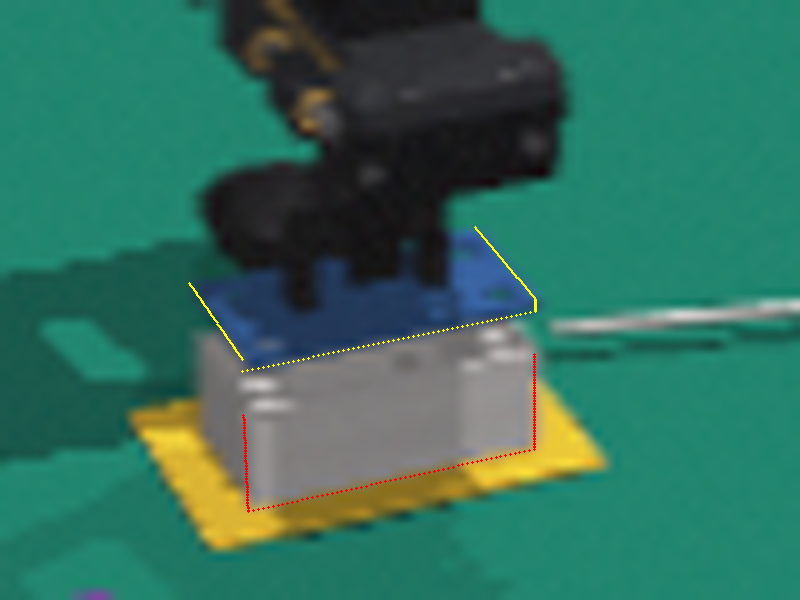

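The fit puts the cover within about 1 mm of the unit in x. The jaws held both across y, so y and yaw follow from the tool pose. The gap is about 16 mm and nothing is in contact, so I'll hand in.

```bash
python3 - <<'E'
from h import *
togo(493.2,250.5,77,1); o=get_obs(); print(np.round(o["joint_velocities"],4))
print(robot.hand_in()); st()
E
```

```text
togo shift [ 0.4  0.1 -0.4] turn [-0.02  0.06 -0.03]
t 30.68 tcp [0.4936 0.2504 0.0774] R [[0.001, -0.017, 1.0], [0.001, 1.0, 0.017], [-1.0, 0.001, 0.001]] g 0.0116 F [ 1.   0.1 -1.5]
[-0.0006  0.0006  0.0013  0.0003  0.0006 -0.0003]
the job is handed in; nothing more can be done
None
the job is handed in; nothing more can be done
```

I swapped the two units and handed the job in at 30.7 s of the 72 s allowed. The arm was holding the loose cover about 16 mm above the open unit's rim; the hand-in reported no verdict.

**What I did:** I parked the closed unit between the pads, holding it by its bar. I carried the open unit to the small yellow pad by its sides, then set the closed unit on the white pad and picked up the cover by its bar.

**Last checks:**
- **Closed unit:** it stands on the white pad, about 4 mm or less from the pad centre and turned 7° against the pad's 7.3°.
- **Open unit:** it was let go at about (493, 250) mm, within 4 mm of the yellow pad's measured centre, and turned about 1° like the pad.
- **Cover:** it is level, still and gripped, with the tool about 0.4 mm and 0.06° from the pose I aimed for.
- **Hole alignment along the length:** the side-view fit puts the cover 0.3 to 1.0 mm off the unit. My other estimates fall within about ±1 mm.
- **Bystanders:** I didn't touch the screwdriver, dish or bottle, but I didn't measure their positions at the end.

**What disagreed or failed:**
- **Cameras:** the two cameras differed by 4 to 6 mm in y, so I averaged them for the pads.
- **Hole alignment across the width:** the side-view fit gave a cover-to-unit offset of 0.4 to 2.2 mm. I relied on the jaw positions there instead, because the jaws centre what they grip.
- **Top camera:** the arm blocked its view of the final pose, so there was no second view of the hole alignment.

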